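Clamp a rock thin section in the guarded bench press

TASK

Push the specimen carrier along its channel until it is fully home against the stop in the press, then reach down through the window in the press guard and press the clamp lever all the way down, without touching the guard. Only push and press: do not pick anything up, do not press the lever before the carrier is home, and leave the bottle, the rock core and the objective lens where they stand. Finish with the lever left down and the gripper clear.

Things in the scene. Friction and masses are not known exactly. Their poses are not given: they have to be found in the camera images.
- guard: Fixed guard of the press: level cream sheet-metal top, 4 mm thick, upper face 90 mm above the bench, with one window 84 mm (x) by 90 mm (y). Outside 176 mm wide (y), from 55 mm in front of this origin (-x) to 112 mm beyond it. Sides closed, front open. Origin: centre of the window in the upper face; x along the carrier channel, the way the carrier is pushed; z up. Must not be touched.
- press: Fixed base of the press that carries guard, channel and lever: grey slab 12 mm high, 180 mm wide (y), from 190 mm in front of the origin (-x) to 120 mm beyond it. Origin: on the bench, 90 mm straight below the window centre, axes as the guard's. Touching it is harmless.
- lever (a joint): Angle of the clamp lever (rad): 0 fully up, 0.26 fully down against a rigid stop; grows as it is pressed down. It may start up to 0.04 down. Stiff hinge: needs about 4 to 6 N downward on the paddle, stays where it is left.
- paddle (a point): Centre of the top face of the lever's black paddle (36 mm in x, 44 mm in y), straight below the window centre (within 2 mm); moves with the lever. 13 mm below the guard's upper face when fully up, 35 mm below it when fully down. The lever's hinge, parallel to the guard's y, lies 85 mm beyond the paddle (+x), 28 mm below the guard's upper face.
- carrier: Loose aluminium specimen carrier, 0.17 to 0.35 kg: plate 150 mm long (x), 50 mm wide, 10 mm thick, in a straight channel with low rails (2.5 mm play a side), floor 12 mm above the bench. Origin: centre of its underside; x along the channel. Home against the rigid stop, the origin is 50 mm in front of the window centre; it starts 40 to 70 mm short of that. Slides at 1 to 3 N.
- tab (a point): Centre of the outer face (-x side) of the upright tab at the carrier's near end: the face to push. Tab 50 mm wide, 8 mm thick, top 48 mm above the bench; this point is half-way up, 30 mm above the bench. With the carrier home it lies 125 mm in front of the window centre (-x of the guard).
- dropper: Bystander: small dropper bottle, 34 mm diameter, 75 mm high, loose beside the press. Origin: centre of its underside.
- core: Bystander: upright grey rock core, 38 mm diameter, 55 mm high, loose beside the press. Origin: centre of its underside.
- objective: Bystander: steel microscope objective lens, 28 mm diameter, 50 mm high, stepped, standing nose up, loose beside the press. Origin: centre of its underside.
Things that resemble listed ones, but are neither listed nor needed, are in the scene too. There is more than one size of the carrier; the one meant has the size given above.

How it is judged:
By the outcome, as a careful person would: the job done as asked, in the order asked, and still so for the second after the job is handed in, with the robot touching nothing.
It also fails if it takes over 42 s, if anything falls off the work surface, if the arm or the gripper's body presses on something with over 40 N, if the wrist force passes 120 N, or if a joint passes its speed limit or range.

ROBOT

A 7-joint arm with a two-finger parallel gripper is mounted at the origin on the work surface. World frame = base frame: x ahead of the robot, y to its left, z up, the work surface at z = 0. Lengths are in m, angles in rad, forces in N, time in s.
With the tool pointing down it reaches from about 0.4 to 0.9 m from the base axis. Payload 5.5 kg.
Tool frame: the origin (TCP) lies at the very end of the fingers, on their centre line; the grasp point (between the pads) lies 19 mm behind it; x points along the fingers, z is the direction in which the jaws open and shut, and the axes are right-handed (so a half turn about x gives the same grasp; the last joint's range is limited). The gripper opens to 85 mm and grips with 20 to 120 N. Pads are 22 mm wide; open, the fingers measure 114 mm over their backs; the gripper's body (76 mm by 85 mm) begins 54 mm behind the grasp point. The pads swing forward as they close: fully open they stand 13 mm farther back than shut.
Start: joints at [-0.905, 0.501, -0.427, 1.55, 0.221, 1.138, -0.21], TCP at [0.255, 0.598, 0.231] pointing down, gripper open.
Joint ranges: [-2.88, 2.88], [-0.31, 2.03], [-1.54, 1.56], [0.2, 2.42], [-1.41, 4.55], [0.19, 2.02], [-2.57, 2.57]. Speed limits (rad/s): [2.57, 2.57, 3.14, 3.14, 3.14, 3.14, 3.14].

INTERFACE

Orientations are given as [roll, pitch, yaw] about the fixed x, y, z axes, in that order (R = Rz(yaw) Ry(pitch) Rx(roll)).
In Python, from plant import state, vision, workorder gives the robot as it stands.
- The arm moves only by the shell command python3 -m creep 'ROWS'. ROWS is JSON, a list of rows, each an object with "travel": the shift along the world's x, y, z in m, a list of three; "rot": the turn, a rotation vector about the world's x, y, z in degrees, a list of three; "gripper": the finger opening in m, from 0 to 0.0854. In form: [{"travel": [tx, ty, tz], "rot": [ax, ay, az], "gripper": gripper}, ...]. A call has 1 to 12 rows; each row is the pose to reach, as a shift and turn from the pose commanded when the call began; what a row does not reach only later rows make up. A row lasts 1/8 s, in which the tool goes at most 62.5 mm and 10.7 degrees, less where a joint would pass 70% of its speed; a pose out of reach is approached as far as the arm can. A call with a gripper value outside its range is refused whole. The fingers move at their own pace and stop on an object; the grip force is fixed at half the most. Time passes only in rows, so rows that repeat a pose let the fingers close. It gives the time, the measured TCP pose, the force and the opening at its end, in the units of the state.
- state(): the state, without advancing time (a new reading comes with each control period).
- vision.read_camera(name): name is "side" or "top" or "wrist"; returns the picture (400x640x3 uint8, red, green, blue); there is no depth.
- vision.camera_params(name): a dict with "intrinsics" (3x3 intrinsics, pixels), "camera_from_world" (4x4, takes a point from world to camera coordinates). Camera axes: x right, y up, looking along -z (the intrinsics and any distortion apply to the point x, -y, -z); pixel columns grow to the right and rows downward; lengths in m; the calibration is good to about 2 mm. A picture is of the moment at which its call begins: read the wrist's pose just before it. camera_params takes no time and is no camera call; for the wrist camera it gives the pose at the moment of the call.
- workorder.sign_off(): hands the job in, once; it reports no verdict.
The state is a dict: "time": time; "joints": joint angles; "qd": joint speeds; "joint_torque": joint torques, N m; "position": TCP position; "eef_rot": TCP orientation; "force": force on the tool from outside, world axes, zero at the start; "torque": the same for the moment, N m; "grip_width": finger opening in m.
Only numpy, scipy, OpenCV 4.12 (cv2) and the standard library are available. Lean on these libraries where they do the work, as an engineer would, in place of code of your own. Each camera call takes 0.05 s, during which the arm holds its last target. There are 200 camera calls.

## Working session

There is one attempt and no reset: what is moved stays moved. The work goes in short steps, Python scripts to look and compute and a shell command to move; the robot and the scene stay as the last step left them, time stands still between calls to the robot, and variables do not carry over. Pictures are saved under pics/ and viewed, about 8 in all and at most 12, crops included, and the job is handed in when it is done.

```bash
mkdir -p pics; ls; cat > h.py <<'E'
import numpy as np, cv2
from plant import state, vision, workorder
def snap(n,f):
    p=vision.camera_params(n); im=vision.read_camera(n)
    cv2.imwrite(f'pics/{f}.png',cv2.cvtColor(im,cv2.COLOR_RGB2BGR)); np.savez(f'pics/{f}.npz',K=p['intrinsics'],T=p['camera_from_world'])
    return im
def load(f):
    d=np.load(f'pics/{f}.npz'); return d['K'],d['T']
def ray(f,u,v,z):
    K,T=load(f); c=np.linalg.inv(K)@[u,v,1]; d=T[:3,:3].T@(c*[1,-1,-1]); o=-T[:3,:3].T@T[:3,3]
    return o+d*(z-o[2])/d[2]
def proj(f,P):
    K,T=load(f); c=(T[:3,:3]@np.array(P)+T[:3,3])*[1,-1,-1]; p=K@c; return p[:2]/p[2]
E
python3 - <<'E'
from h import *
print(vision.camera_params('top')); print({k:np.round(v,3) for k,v in state().items()})
snap('top','top0'); snap('side','side0')
E
```

```text
pics
{'intrinsics': array([[380.01868875,   0.        , 326.6890375 ],
       [  0.        , 380.01868875, 198.82346141],
       [  0.        ,   0.        ,   1.        ]]), 'camera_from_world': array([[-2.16804594e-02, -9.99764921e-01,  2.44554985e-04,
         8.49404652e-02],
       [ 9.75869514e-01, -2.11091122e-02,  2.17331769e-01,
        -5.56674132e-01],
       [-2.17275516e-01,  4.95050635e-03,  9.76097763e-01,
        -9.77099728e-01],
       [ 0.00000000e+00,  0.00000000e+00,  0.00000000e+00,
         1.00000000e+00]])}
{'time': np.float64(0.0), 'joints': array([-0.905,  0.502, -0.427,  1.551,  0.221,  1.138, -0.21 ]), 'qd': array([ 0.001,  0.   , -0.   , -0.002, -0.   , -0.   , -0.001]), 'joint_torque': array([ 0.0000e+00, -5.6952e+01, -5.8160e+00, -2.8093e+01,  1.1000e-02,
        1.2000e-02,  0.0000e+00]), 'position': array([0.255, 0.597, 0.23 ]), 'eef_rot': array([ 3.108,  1.569, -2.007]), 'force': array([-0.372,  0.306,  0.214]), 'torque': array([-0.036, -0.003, -0.   ]), 'grip_width': np.float64(0.085)}
```

View pics/top0.png

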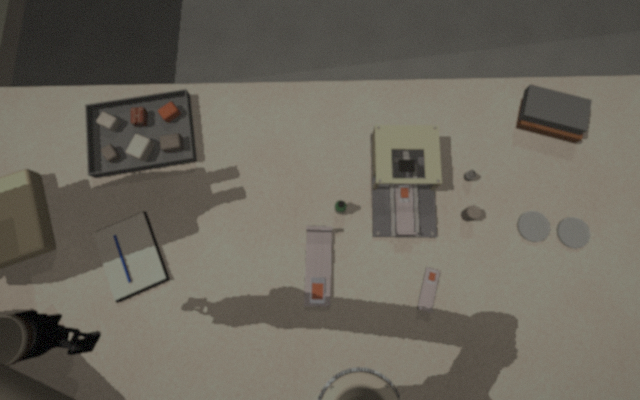

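View pics/side0.png

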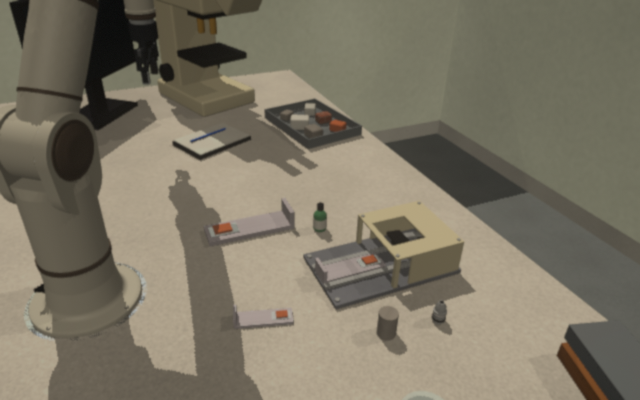

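The top view shows the press at px (373–441, 125–237), with the carrier in its channel at about (405, 210) and the tab at its near end, around (405, 235). The bottle is at (341, 207), the core at (473, 213) and the lens at (471, 175). The two other carriers are decoys lying outside the channel.

```bash
python3 - <<'E'
import cv2
im=cv2.imread('pics/top0.png')[115:245,325:490]
im=cv2.convertScaleAbs(im,alpha=1.5)
cv2.imwrite('pics/crop0.png',cv2.resize(im,None,fx=4.5,fy=4.5,interpolation=cv2.INTER_CUBIC))
E
```

```text
(no output)
```

View pics/crop0.png

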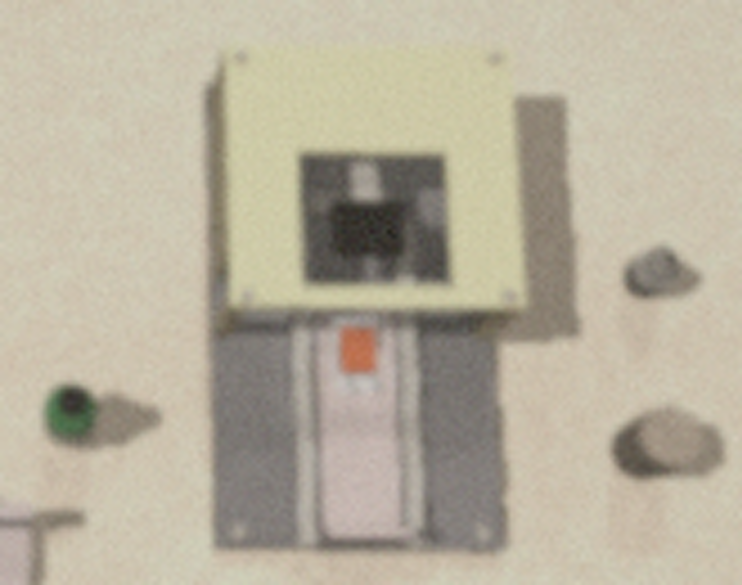

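```bash
python3 - <<'E'
from h import *
def c(u,v,z): return ray('top0',325+u/4.5-.4,115+v/4.5-.4,z)
g=[c(*p,.09) for p in [(222,50),(508,46),(524,306),(231,310)]]
w=[c(*p,.09) for p in [(301,155),(443,155),(449,283),(305,284)]]
b=[c(*p,.012) for p in [(215,548),(500,548)]]
for n,q in(('guard',g),('win',w),('base',b)): print(n,np.round(q,4).tolist(), [round(float(np.linalg.norm(q[i]-q[i-1])),4) for i in range(len(q))])
print('wincentre',np.mean(w,0), 'guard->',np.mean(g,0))
d=(g[0]+g[1]-g[2]-g[3]); print('yaw',np.degrees(np.arctan2(d[1],d[0])), 'from lateral', np.degrees(np.arctan2(*( (g[0]+g[3]-g[1]-g[2])[:2]*[-1,1]))))
print('tab top edge',c(320,540,.048),c(405,537,.048),'paddle',c(368,230,.077))
for n,p in dict(bottle=(72,410,.06),core=(680,440,.05),obj=(660,265,.04)).items(): print(n,c(*p))
E
```

```text
guard [[0.7568, -0.0625, 0.09], [0.7557, -0.239, 0.09], [0.5899, -0.2344, 0.09], [0.5912, -0.0598, 0.09]] [0.1657, 0.1765, 0.1658, 0.1746]
win [[0.6876, -0.1072, 0.09], [0.6857, -0.1934, 0.09], [0.605, -0.1908, 0.09], [0.6063, -0.1048, 0.09]] [0.0813, 0.0863, 0.0807, 0.0861]
base [[0.4587, -0.0531, 0.012], [0.4549, -0.2306, 0.012]] [0.1776, 0.1776]
wincentre [ 0.64614839 -0.14905454  0.09      ] guard-> [ 0.67339816 -0.14891025  0.09      ]
yaw -1.2591348483556697 from lateral -0.4045248418020649
tab top edge [ 0.4579286  -0.11213348  0.048     ] [ 0.45863184 -0.16346609  0.048     ] paddle [ 0.64317312 -0.14761125  0.077     ]
bottle [0.53861229 0.03538476 0.06      ]
core [ 0.51399206 -0.33473855  0.05      ]
obj [ 0.62773169 -0.33814745  0.04      ]
```

```bash
python3 - <<'E'
from h import *
from scipy.spatial.transform import Rotation as R
s=state();r=R.from_euler('xyz',s['eef_rot']); M=r.as_matrix();print(np.round(M,3),s['position'])
for sg in(1,-1):
  a=np.radians(-1.4); z=sg*np.array([-np.sin(a),np.cos(a),0]); x=np.array([0,0,-1.]); T=np.c_[x,np.cross(z,x),z]
  v=(R.from_matrix(T)*r.inv()).as_rotvec(degrees=True); print(sg,v)
print(np.round(vision.camera_params('wrist')['camera_from_world'],3))
E
```

```text
[[-0.001 -0.92   0.392]
 [-0.002  0.392  0.92 ]
 [-1.     0.    -0.002]] [0.25455603 0.597388   0.23034939]
1 [ 0.10022369 -0.02452703 21.67278671]
-1 [-3.42980746e-02 -1.40150682e-01 -1.58327151e+02]
[[ 0.393  0.92  -0.003 -0.648]
 [-0.886  0.378 -0.27   0.036]
 [-0.247  0.108  0.963 -0.38 ]
 [ 0.     0.     0.     1.   ]]
```

```bash
python3 -m creep '[{"travel":[0.05,-0.05,0.0],"rot":[0,0,5],"gripper":0},{"travel":[0.07,-0.1,0.01],"rot":[0,0,10],"gripper":0},{"travel":[0.09,-0.15,0.01],"rot":[0,0,15],"gripper":0},{"travel":[0.11,-0.2,0.02],"rot":[0.1,0,21.7],"gripper":0},{"travel":[0.13,-0.25,0.02],"rot":[0.1,0,21.7],"gripper":0},{"travel":[0.14,-0.3,0.02],"rot":[0.1,0,21.7],"gripper":0},{"travel":[0.15,-0.35,0.02],"rot":[0.1,0,21.7],"gripper":0},{"travel":[0.16,-0.4,0.02],"rot":[0.1,0,21.7],"gripper":0},{"travel":[0.17,-0.45,0.02],"rot":[0.1,0,21.7],"gripper":0},{"travel":[0.18,-0.5,0.02],"rot":[0.1,0,21.7],"gripper":0},{"travel":[0.18,-0.5,0.02],"rot":[0.1,0,21.7],"gripper":0}]'
```

```text
time: 1.48
position: [0.4351, 0.0936, 0.251]
eef_rot: [1.417, 1.57, 2.956]
force: [-0.8, 0.9, 0.0]
grip_width: -0.0
```

```bash
python3 -m creep '[{"travel":[0.01,-0.06,0],"rot":[0,0,0],"gripper":0},{"travel":[0.02,-0.12,0],"rot":[0,0,0],"gripper":0},{"travel":[0.03,-0.18,0],"rot":[0,0,0],"gripper":0},{"travel":[0.045,-0.22,0],"rot":[0,0,0],"gripper":0},{"travel":[0.045,-0.244,0],"rot":[0,0,0],"gripper":0},{"travel":[0.045,-0.244,0],"rot":[0,0,0],"gripper":0},{"travel":[0.045,-0.244,0],"rot":[0,0,0],"gripper":0}]'
python3 - <<'E'
from h import *
from scipy.spatial.transform import Rotation as R
im=snap('wrist','w1'); s=state(); print(s['position'],s['force'],np.round(R.from_euler('xyz',s['eef_rot']).as_matrix(),3))
for P in [(.6455,-.1485,.09),(.458,-.145,.048)]: print(proj('w1',P))
E
```

```text
time: 2.35
position: [0.4798, -0.1441, 0.251]
eef_rot: [0.339, 1.568, 1.888]
force: [-0.8, 0.6, 0.3]
grip_width: -0.0001
[ 0.47986233 -0.14392622  0.25113351] [ 0.13198542 -0.5465915   0.11862354] [[-0.001 -1.     0.021]
 [ 0.003  0.021  1.   ]
 [-1.     0.001  0.003]]
[322.53046824 332.17300302]
[321.62083031 149.27909724]
```

View pics/w1.png

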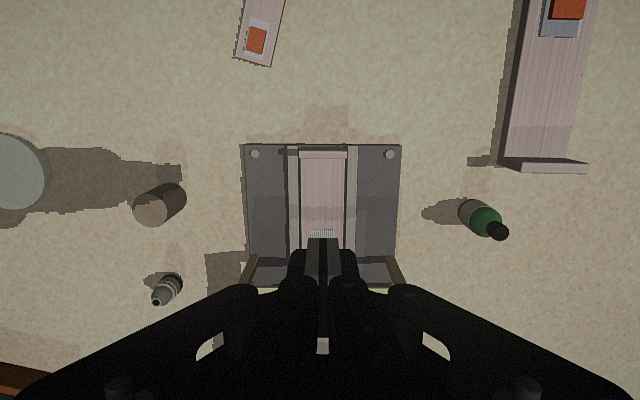

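```bash
python3 - <<'E'
from h import *
p=np.array([.4799,-.1439,.2511])
for h in(0,.02,.035,.05,.073,.1): print(h,proj('w1',p+[0,0,h]).round(),proj('w1',p+[0,.03,h]).round(),proj('w1',p+[0,.045,h]).round())
q=[ray('w1',*a) for a in [(299,151,.048),(348,151,.048),(245,144,.012),(401,145,.012)]]; print(np.round(q,4))
print(proj('w1',[.6455,-.1485,.09]),'base mid',(q[2]+q[3])/2,'tab mid',(q[0]+q[1])/2, np.linalg.norm(q[2]-q[3]))
K,T=load('w1');print(-T[:3,:3].T@T[:3,3])
E
```

```text
0 [325. 254.] [389. 252.] [422. 252.]
0.02 [325. 275.] [399. 273.] [436. 272.]
0.035 [326. 295.] [408. 293.] [449. 292.]
0.05 [326. 320.] [419. 319.] [466. 318.]
0.073 [327. 376.] [444. 374.] [503. 373.]
0.1 [329. 494.] [498. 491.] [582. 489.]
[[ 0.4592 -0.1683  0.048 ]
 [ 0.4604 -0.1179  0.048 ]
 [ 0.4547 -0.2315  0.012 ]
 [ 0.46   -0.0553  0.012 ]]
[322.53046824 332.17300302] base mid [ 0.45735287 -0.14338443  0.012     ] tab mid [ 0.45981333 -0.14310554  0.048     ] 0.17631407682848171
[ 0.41266885 -0.14361136  0.39482664]
```

The wrist view shows the tab's top edge at (299–348, 151) and the base front edge at (245–401, 144). The tab measures 50 mm wide, with its face at x≈0.459 and y≈-0.143. I'll move back behind it and go down.

```bash
python3 -m creep '[{"travel":[-0.03,0.001,0],"rot":[0,0,0],"gripper":0},{"travel":[-0.055,0.001,0],"rot":[0,0,0],"gripper":0},{"travel":[-0.055,0.001,-0.05],"rot":[0,0,0],"gripper":0},{"travel":[-0.055,0.001,-0.1],"rot":[0,0,0],"gripper":0},{"travel":[-0.055,0.001,-0.15],"rot":[0,0,0],"gripper":0},{"travel":[-0.055,0.001,-0.19],"rot":[0,0,0],"gripper":0},{"travel":[-0.055,0.001,-0.222],"rot":[0,0,0],"gripper":0},{"travel":[-0.055,0.001,-0.222],"rot":[0,0,0],"gripper":0},{"travel":[-0.055,0.001,-0.222],"rot":[0,0,0],"gripper":0}]'
python3 - <<'E'
from h import *
im=snap('wrist','w2'); snap('side','s2'); print(state()['position'])
E
```

```text
time: 3.52
position: [0.4257, -0.1444, 0.0303]
eef_rot: [-0.424, 1.569, 1.124]
force: [0.8, -0.3, -0.1]
grip_width: 0.0
[ 0.42617145 -0.14497739  0.03081788]
```

View pics/s2.png

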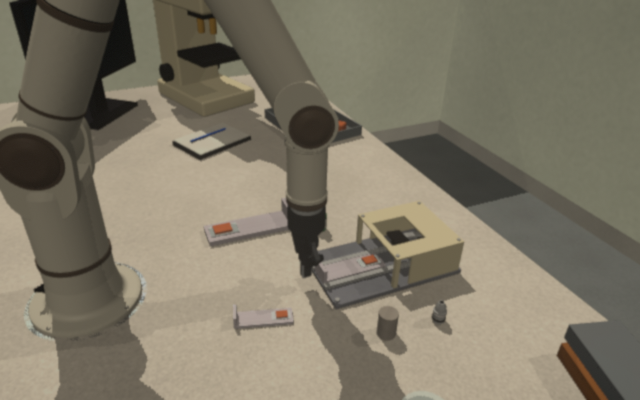

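The fingers are in front of the tab at (310, 270), clear of the press and the other objects. Now the push.

```bash
python3 -m creep '[{"travel":[0.01,0,0],"rot":[0,0,0],"gripper":0},{"travel":[0.018,0,0],"rot":[0,0,0],"gripper":0},{"travel":[0.025,-0.001,0],"rot":[0,0,0],"gripper":0},{"travel":[0.032,-0.001,0],"rot":[0,0,0],"gripper":0},{"travel":[0.039,-0.001,0],"rot":[0,0,0],"gripper":0},{"travel":[0.046,-0.001,0],"rot":[0,0,0],"gripper":0},{"travel":[0.053,-0.001,0],"rot":[0,0,0],"gripper":0},{"travel":[0.06,-0.002,0],"rot":[0,0,0],"gripper":0},{"travel":[0.067,-0.002,0],"rot":[0,0,0],"gripper":0},{"travel":[0.072,-0.002,0],"rot":[0,0,0],"gripper":0}]'
python3 -m creep '[{"travel":[0.004,0,0],"rot":[0,0,0],"gripper":0},{"travel":[0.007,0,0],"rot":[0,0,0],"gripper":0}]'
```

```text
time: 4.88
position: [0.4973, -0.147, 0.0293]
eef_rot: [0.197, 1.569, 1.744]
force: [-2.6, 0.2, 1.2]
grip_width: 0.0001
time: 5.12
position: [0.5036, -0.147, 0.0293]
eef_rot: [0.526, 1.569, 2.072]
force: [-3.4, 0.6, 1.7]
grip_width: -0.0003
```

```bash
for i in 1 2 3 4 5; do python3 -m creep '[{"travel":[0.001,0,0],"rot":[0,0,0],"gripper":0},{"travel":[0.002,0,0],"rot":[0,0,0],"gripper":0}]' | grep -E "pos|force"; done
```

```text
position: [0.505, -0.147, 0.0293]
force: [-6.0, 0.0, 5.1]
position: [0.5079, -0.1471, 0.0293]
force: [-2.1, -0.4, -0.5]
position: [0.5095, -0.147, 0.0293]
force: [-5.7, 0.4, 4.6]
position: [0.5102, -0.147, 0.0292]
force: [-8.9, 0.4, 6.6]
position: [0.5102, -0.147, 0.0289]
force: [-12.5, 0.7, 9.9]
```

```bash
python3 -m creep '[{"travel":[0.002,0,0],"rot":[0,0,0],"gripper":0},{"travel":[0.004,0,0],"rot":[0,0,0],"gripper":0},{"travel":[0.004,0,0],"rot":[0,0,0],"gripper":0}]' | grep -E "pos|force"; python3 - <<'E'
from h import *
snap('wrist','w3'); print(state()['position'],state()['force'])
E
```

```text
position: [0.5101, -0.1469, 0.0281]
force: [-18.5, 0.1, 13.7]
[ 0.5100924  -0.14692817  0.02810213] [-19.17859382   0.1836845   14.79290529]
```

View pics/w3.png

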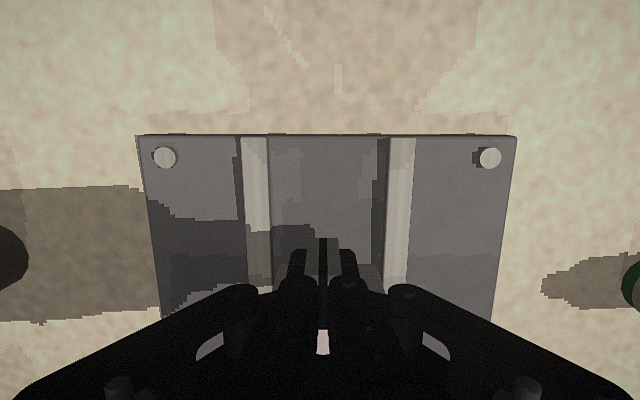

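The carrier is stopped rigidly: x holds at 0.510, as predicted, while the force climbs to 19 N. The wrist view shows the channel floor empty behind the fingers and the base front at row 135. I'll back off, rise and look at the window.

```bash
python3 -m creep '[{"travel":[-0.02,0,0],"rot":[0,0,0],"gripper":0},{"travel":[-0.05,0,0],"rot":[0,0,0],"gripper":0},{"travel":[-0.05,0,0],"rot":[0,0,0],"gripper":0},{"travel":[-0.05,0,0.05],"rot":[0,0,0],"gripper":0},{"travel":[-0.05,0,0.1],"rot":[0,0,0],"gripper":0},{"travel":[-0.05,0,0.16],"rot":[0,0,0],"gripper":0},{"travel":[-0.05,0,0.22],"rot":[0,0,0],"gripper":0},{"travel":[0.01,0,0.22],"rot":[0,0,0],"gripper":0},{"travel":[0.06,0,0.22],"rot":[0,0,0],"gripper":0},{"travel":[0.12,0,0.22],"rot":[0,0,0],"gripper":0},{"travel":[0.165,0,0.22],"rot":[0,0,0],"gripper":0},{"travel":[0.165,0,0.22],"rot":[0,0,0],"gripper":0}]'
python3 -m creep '[{"travel":[0,0,0],"rot":[0,0,0],"gripper":0},{"travel":[0,0,0],"rot":[0,0,0],"gripper":0}]'
python3 - <<'E'
from h import *
snap('wrist','w4'); print(state()['position'],state()['force'])
E
```

```text
time: 8.3
position: [0.6866, -0.1453, 0.248]
eef_rot: [-0.599, 1.567, 0.951]
force: [-0.7, -0.2, 0.1]
grip_width: -0.0002
time: 8.55
position: [0.6822, -0.1474, 0.25]
eef_rot: [-0.183, 1.569, 1.363]
force: [0.3, -0.1, -0.2]
grip_width: -0.0001
[ 0.68217349 -0.14746276  0.25016228] [ 0.57948846 -0.47557328  0.20543736]
```

View pics/w4.png

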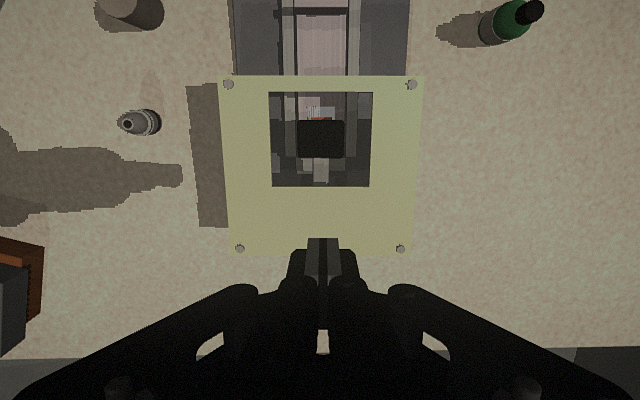

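```bash
python3 - <<'E'
from h import *
w=np.array([ray('w4',*p,.09) for p in [(268,92),(373,92),(370,187),(272,187)]]); print(w.round(4),w.mean(0))
g=np.array([ray('w4',*p,.09) for p in [(221,75),(425,77),(414,256),(231,255)]]); print(g.round(4),g.mean(0))
p=np.array([ray('w4',*p,.077) for p in [(299,121),(344,121),(344,157),(299,157)]]); print(p.round(4),p.mean(0))
c=w.mean(0)
for r in(-.125,-.117): print(proj('w4',[c[0]+r,-.1455,.048]),proj('w4',[c[0]+r,-.1455,.022]))
im=cv2.imread('pics/w4.png')[0:60,220:420]
cv2.imwrite('pics/crop4.png',cv2.resize(im,None,fx=4,fy=4,interpolation=cv2.INTER_CUBIC))
E
```

```text
[[ 0.6045 -0.1932  0.09  ]
 [ 0.6069 -0.1028  0.09  ]
 [ 0.691  -0.1044  0.09  ]
 [ 0.6887 -0.1953  0.09  ]] [ 0.64778418 -0.14890636  0.09      ]
[[ 0.5897 -0.2321  0.09  ]
 [ 0.5958 -0.0587  0.09  ]
 [ 0.7621 -0.0602  0.09  ]
 [ 0.7564 -0.2401  0.09  ]] [ 0.67601214 -0.14780428  0.09      ]
[[ 0.6302 -0.1685  0.077 ]
 [ 0.6313 -0.1272  0.077 ]
 [ 0.6645 -0.1275  0.077 ]
 [ 0.6634 -0.17    0.077 ]] [ 0.64733428 -0.14826825  0.077     ]
[320.98970315  -1.55307076] [321.09737448   6.30637399]
[321.22419903   8.19230054] [321.31366637  15.27344653]
```

View pics/crop4.png

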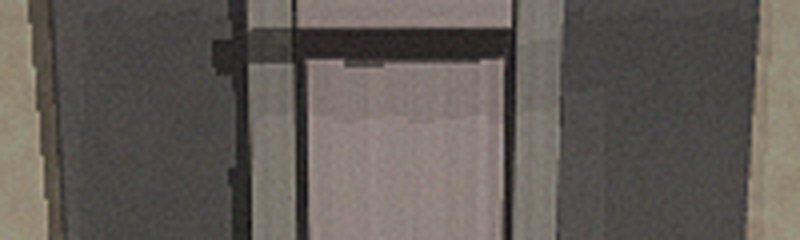

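Window corners at (268,92), (373,92), (370,187) and (272,187) put its centre at (0.6475, -0.149). The tab's inner edge is at row 7, against 8 predicted for home, so the carrier is home. Next I centre over the paddle and go down.

```bash
python3 -m creep '[{"travel":[-0.02,-0.001,0],"rot":[0,0,0],"gripper":0},{"travel":[-0.036,-0.001,0],"rot":[0,0,0],"gripper":0},{"travel":[-0.036,-0.001,0],"rot":[0,0,0],"gripper":0},{"travel":[-0.036,-0.001,-0.05],"rot":[0,0,0],"gripper":0},{"travel":[-0.036,-0.001,-0.1],"rot":[0,0,0],"gripper":0},{"travel":[-0.036,-0.001,-0.14],"rot":[0,0,0],"gripper":0},{"travel":[-0.036,-0.001,-0.14],"rot":[0,0,0],"gripper":0},{"travel":[-0.036,-0.001,-0.14],"rot":[0,0,0],"gripper":0}]'
python3 - <<'E'
from h import *
from scipy.spatial.transform import Rotation as R
snap('side','s5'); s=state();print(s['position'],s['force'],R.from_euler('xyz',s['eef_rot']).as_matrix().round(3))
im=cv2.imread('pics/s5.png')[150:310,290:490]
cv2.imwrite('pics/crop5.png',cv2.resize(im,None,fx=4,fy=3.7,interpolation=cv2.INTER_CUBIC))
E
```

```text
time: 9.6
position: [0.6483, -0.1482, 0.1111]
eef_rot: [-1.056, 1.568, 0.491]
force: [0.5, 0.7, 0.4]
grip_width: -0.0003
[ 0.64879933 -0.14833543  0.11189426] [-0.29864779  0.13429332 -0.04817236] [[ 0.004 -1.     0.024]
 [ 0.001  0.024  1.   ]
 [-1.    -0.004  0.001]]
```

View pics/crop5.png

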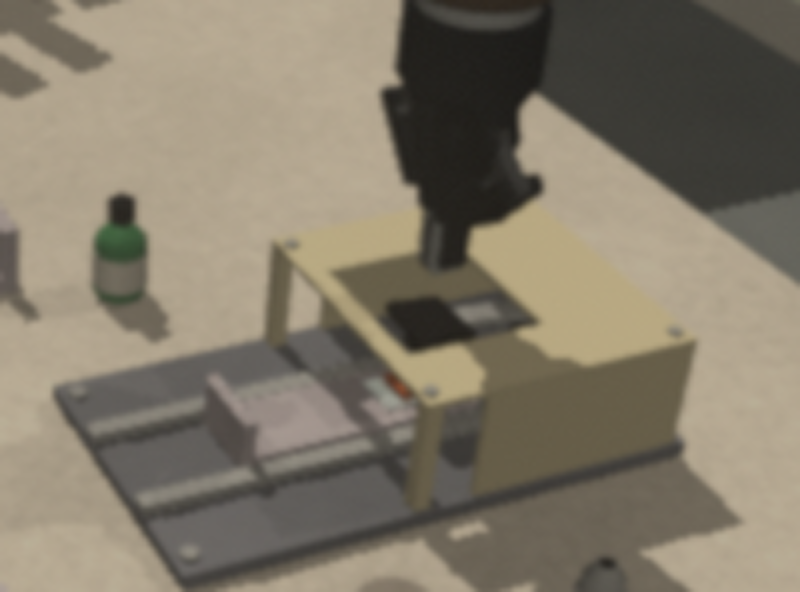

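The finger tips at crop (445, 265) are over the window with the paddle below, and the linkage is clear of the guard.

```bash
python3 -m creep '[{"travel":[-0.002,0,-0.01],"rot":[0,0,0],"gripper":0},{"travel":[-0.002,0,-0.02],"rot":[0,0,0],"gripper":0},{"travel":[-0.002,0,-0.028],"rot":[0,0,0],"gripper":0},{"travel":[-0.002,0,-0.032],"rot":[0,0,0],"gripper":0},{"travel":[-0.002,0,-0.036],"rot":[0,0,0],"gripper":0},{"travel":[-0.002,0,-0.04],"rot":[0,0,0],"gripper":0}]'
python3 -m creep '[{"travel":[0,0,-0.003],"rot":[0,0,0],"gripper":0},{"travel":[0,0,-0.006],"rot":[0,0,0],"gripper":0},{"travel":[0,0,-0.009],"rot":[0,0,0],"gripper":0},{"travel":[0,0,-0.011],"rot":[0,0,0],"gripper":0}]'
```

```text
time: 10.4
position: [0.6445, -0.148, 0.0694]
eef_rot: [0.542, 1.569, 2.088]
force: [-4.1, 0.3, 4.6]
grip_width: 0.0003
time: 10.9
position: [0.6445, -0.148, 0.0581]
eef_rot: [0.451, 1.569, 1.997]
force: [-3.4, 0.7, 4.8]
grip_width: -0.0003
```

```bash
for i in 1 2 3 4; do python3 -m creep '[{"travel":[0,0,-0.001],"rot":[0,0,0],"gripper":0},{"travel":[0,0,-0.002],"rot":[0,0,0],"gripper":0}]' | grep -E "pos|force"; done
```

```text
position: [0.6447, -0.1481, 0.0562]
force: [-4.1, 0.3, 4.1]
position: [0.6447, -0.1481, 0.0553]
force: [-8.5, 0.6, 14.9]
position: [0.6448, -0.1481, 0.055]
force: [-13.0, 1.7, 26.2]
position: [0.6449, -0.1481, 0.0548]
force: [-17.1, 3.0, 36.5]
```

The lever hit its rigid stop at z = 0.055, the height given for fully down, with the force rising to 36 N. Going straight up.

```bash
python3 -m creep '[{"travel":[0,0,0.006],"rot":[0,0,0],"gripper":0},{"travel":[0,0,0.02],"rot":[0,0,0],"gripper":0},{"travel":[0,0,0.05],"rot":[0,0,0],"gripper":0},{"travel":[0,0,0.1],"rot":[0,0,0],"gripper":0},{"travel":[0,0,0.16],"rot":[0,0,0],"gripper":0},{"travel":[0,0,0.2],"rot":[0,0,0],"gripper":0},{"travel":[0.037,0.001,0.2],"rot":[0,0,0],"gripper":0},{"travel":[0.037,0.001,0.2],"rot":[0,0,0],"gripper":0},{"travel":[0.037,0.001,0.2],"rot":[0,0,0],"gripper":0}]'
python3 - <<'E'
from h import *
snap('wrist','w6'); snap('side','s6'); s=state();print(s['time'],s['position'],s['force'])
a=cv2.imread('pics/w6.png')[0:240,180:480]; b=cv2.imread('pics/s6.png')[170:350,190:490]
cv2.imwrite('pics/fin.png',np.vstack([cv2.resize(a,(600,320)),cv2.resize(b,(600,280))]))
c=(.6475,-.1485)
for z in(.077,.055): print(z,[proj('w6',[c[0]+dx,c[1]+dy,z]).round() for dx,dy in((-.018,-.022),(-.018,.022))])
for r in(-.125,-.117): print(proj('w6',[c[0]+r,-.1455,.048]),proj('w6',[c[0]+r,-.1455,.022]))
E
```

```text
time: 13.02
position: [0.6812, -0.1469, 0.2495]
eef_rot: [0.765, 1.568, 2.312]
force: [-0.8, 0.4, -0.1]
grip_width: -0.0003
13.125 [ 0.68085623 -0.14722894  0.2496344 ] [-0.59880745 -0.84127524 -1.62887011]
0.077 [array([296., 122.]), array([344., 121.])]
0.055 [array([298., 121.]), array([343., 119.])]
[ 3.20497464e+02 -2.85974618e-01] [320.6292018    7.53449761]
[320.72826322   9.44234344] [320.84192106  16.48626723]
```

View pics/fin.png

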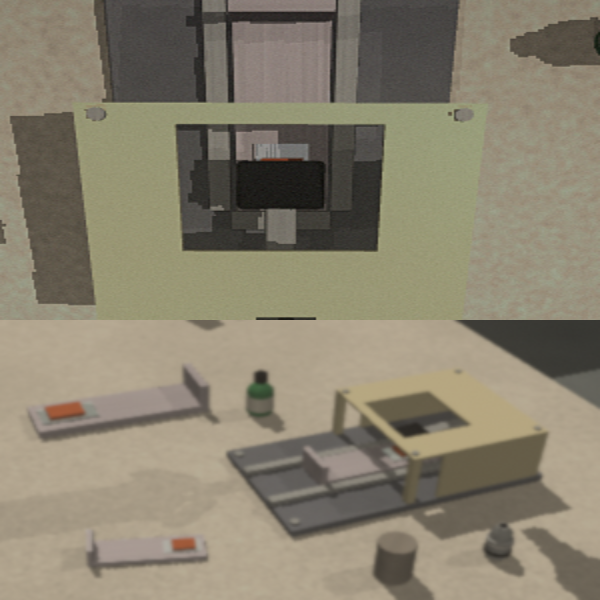

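The paddle now sits deep below the window. The tab edge is at row 9, against 9.4 predicted for home, and the bottle, core and lens are standing where they were. Handing in.

```bash
python3 -c "
from plant import workorder; print(workorder.sign_off())"
```

```text
the job is handed in; nothing more can be done
None
```

The job is done and handed in at about 13 s of the 42 s allowed. The carrier is home, the lever is fully down and the gripper is clear.

- **Carrier:** I pushed the tab with closed fingers until it stopped rigidly at TCP x = 0.510, as predicted, at about 19 N. In the final wrist image the tab edge sits within a pixel of its predicted home position.
- **Lever:** I pressed it through the window centre after the carrier was home. It moved at about 4–5 N, then met its stop at z = 0.055, the height given for fully down, with up to 36 N upward. The finger tips were within about 3 mm of the window centre.
- **Last checks:** The final images show the paddle down. The bottle, core and lens are standing in place. The gripper is about 16 cm above the guard, with under 2 N on the wrist sensor (noise).

No check failed. Two readings were slightly off:
- **Sideways force:** it reached up to 17 N while I pressed the lever, which I take to be friction on the tilting paddle.
- **Guard contact:** I have no direct contact sensing for it. I judged it clear from the images and from forces that appeared only at paddle height.

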